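# Move the roll basket to the sprung display hooks

## Task

Take the hanging basket of rolls off its plain stand and hang it on the stand with the red spring keeper: set its steel bar on the two hooks there, push it back against the keeper and let it down so that it drops fully into both notches and is trapped. Keep the basket level and never set it down on the way, push gently (never more than about 25 N against either stand), and leave the jar, cup and bowl where they are.

Things in the scene. Friction and masses are not known exactly. Their poses are not given: they have to be found in the camera images.
- basket: wicker basket full of rolls, 120 x 140 x 70 mm (x, y, z), 0.4 to 0.8 kg, rolls heaped to 85 mm. Origin: centre of its underside, z up. Above it a round steel bar, 10 mm thick, runs along y from -84 to 84 mm with its centre 190 mm over the origin, on 10 mm uprights at y = +-82 mm. It hangs freely by the bar, at first in the notches of the plain stand
- bar (a point): middle of the basket's bar, 190 mm above its underside, axes as the basket's. Here the bar carries a wooden grip, 18 mm in x, 60 mm in y, 18 mm in z, centred on this point, to be pinched from above with the fingers closing along x
- stand_from: plain stand (light wood board between two birch posts) where the basket hangs at first. Origin on the table below the middle of its notches; z up, x from the hook tips towards the posts. Posts at x = 135 mm, y = +-55 mm, up to z = 300 mm; base board x -90 to 160 mm, 200 mm wide, 16 mm thick
- from_seat (a point): where the bar's middle lies in the plain stand's notches: x = 0, y = 0, z = 263 mm in the stand's frame. Two hooks run along the stand's x at y = +-55 mm, each 12 mm wide: lip at x = -83 to -75 mm, 12 mm above the ledge; ledge with its top at z = 270 mm from x = -75 to -8 mm; notch 12 mm deep from x = -8 to 8 mm; then a bar back to the posts
- stand_to: receiving stand (red board between two birch posts). Frame, posts, base and both hooks as on the plain stand, but its hooks and keeper together are set in or out along the stand's x by an unknown, unmeasured amount, up to 25 mm either way, that stays fixed during the job: all x values of its hooks and keeper shift by it. Heights and y are exact
- to_ledge (a point): point of the receiving stand at x = -38 mm, y = 0, z = 275 mm of its frame: a bar lowered with its middle here always lands on both ledges, in front of the keeper, whatever the hooks' setting
- to_seat (a point): where the bar's middle lies at the receiving stand when home in both notches, if the setting is 0: x = 0, y = 0, z = 263 mm. With setting s the notches span x = s-8 to s+8 mm. Over the rear of each notch is a red keeper block, 1 to 25 mm above the ledge, 14 mm wide, front face at x = s-1 mm at rest: a bar on the ledge meets it with its centre at x = s-6 mm
- to_post (a point): middle between the receiving stand's posts, x = 135 mm, z = 263 mm in its frame. Its two keeper blocks move as one towards the posts against a spring: 3 N to start, 0.6 N more per mm, hard stop at 16 mm. Pushed 3 to 9 mm back (best 6) by the bar, they let the bar go down 12 mm into the notches and then spring forward over it; held there the bar cannot lift out
- honey_jar: jar of honey, 60 mm across, 85 mm tall, bystander; origin at the centre of its underside
- cup: white cup, 70 mm across, 60 mm tall, bystander; origin at the centre of its underside
- bowl: wooden bowl, 100 mm across, 45 mm tall, bystander; origin at the centre of its underside

How it is judged:
By the outcome, as a careful person would: the job done as asked, in the order asked, and still so for the second after the job is handed in, with the robot touching nothing.
It also fails if it takes over 64 s, if anything falls off the work surface, if the arm or the gripper's body presses on something with over 40 N, if the wrist force passes 120 N, or if a joint passes its speed limit or range.

## Robot

A 6-joint arm with a two-finger parallel gripper is mounted at the origin on the work surface. World frame = base frame: x ahead of the robot, y to its left, z up, the work surface at z = 0. Lengths are in m, angles in rad, forces in N, time in s.
With the tool pointing down it reaches from about 0.4 to 0.825 m from the base axis. Payload 7 kg.
Tool frame: the origin (TCP) lies at the very end of the fingers, on their centre line; the grasp point (between the pads) lies 19 mm behind it; y points along the fingers, x is the direction in which the jaws open and shut, and the axes are right-handed (so a half turn about y gives the same grasp; the last joint's range is limited). The gripper opens to 88 mm and grips with 3 to 60 N. Pads are 19 mm wide; open, the fingers measure 130 mm over their backs; the gripper's body (78 mm by 193 mm) begins 47 mm behind the grasp point.
Start: joints at [1.515, 0.359, 0.012, 0, -1.224, -0.288], TCP at [0.228, 0.635, 0.227] pointing down, gripper open.
Joint ranges: [-3.07, 3.07], [-1.43, 2.12], [-1.02, 1.25], [-3.03, 1.67], [-3.05, -0], [-3.03, 3.03]. Speed limits (rad/s): [2.39, 2.39, 3.01, 3.14, 3.14, 3.14].

## Interface

Orientations are given as [roll, pitch, yaw] about the fixed x, y, z axes, in that order (R = Rz(yaw) Ry(pitch) Rx(roll)).
In Python, from station import arm gives the robot as it stands.
- The arm moves only by the tool move_arm, never from a script. Its arguments are lists of equal length, an entry for each row: "jaw": the closure, from 0 (fully open) to 1 (shut); "offset": the shift along the tool's x, y, z in m, a list of three; "roll": the turn about the tool's y in rad. In form: {"jaw": [jaw, ...], "offset": [[dx, dy, dz], ...], "roll": [roll, ...]}. A call has 1 to 5 rows; each row shifts and turns the commanded pose from where the row before left it, along the tool's axes as they then stand; what a row does not reach is not made up. A row lasts 1/8 s, in which the tool goes at most 62.5 mm and 10.7 degrees, less where a joint would pass 70% of its speed; a pose out of reach is approached as far as the arm can. A call is refused whole if a number of a shift passes 0.0625 or a number of a turn 0.188, either way. A call with a gripper value outside its range is refused whole. The fingers move at their own pace and stop on an object; "grip_force" is the grip in N (left out, the last holds). Time passes only in rows, so rows that do not move let the fingers close. It gives the time, the measured TCP pose, the force and the opening at its end, in the units of the state.
- arm.get_state(): the state, without advancing time (a new reading comes with each control period).
- arm.grab_frame(name): name is "side" or "top"; returns a dict with "pixels" (480x640x3 uint8, blue, green, red), "fovy" (degrees; the focal length in pixels is half the picture's height over the tangent of half this angle, whatever the lens; pixels are square), "cx", "cy" (the principal point, pixels), "dist_coeffs" ([k1, k2, p1, p2, k3] as OpenCV has them; the pictures are not rectified), "position" and "attitude" of the camera in the world. Camera axes: x right, y down, z forward; pixel columns grow to the right and rows downward; lengths in m; the calibration is good to about 2 mm. A picture is of the moment at which its call begins. There is no depth.
- arm.job_done(): hands the job in, once; it reports no verdict.
Trained networks look in a picture, given as the dict that the camera call returned (one of the last four; its "shot" number tells which), for a name from the list of things; names that differ only in an ending like _2 or _b are one class to them, and where a whole thing is asked for, a point or a joint stands for the part that bears it (a point fixed in the world has none). Each returns a list of dicts, best first, with "p" (0 to 1); they miss things now and then, are a little off and sometimes report something else, mostly with a low value. They report only what shows in the picture. A call takes as long as a camera call.
- arm.recognise(picture, thing): "position" ([x, y, z] in m, in world coordinates, good to about 4 mm: the middle of the surface that is visible of it).
- arm.landmark_of(picture, thing): "position" ([x, y, z] in m, in world coordinates, good to about 4 mm: a listed point, or the origin of a listed thing).
The state is a dict: "t": time; "q": joint angles; "qd": joint speeds; "joint_efforts": joint torques, N m; "eef_pos": TCP position; "ee_rot": TCP orientation; "force": force on the tool from outside, world axes, zero at the start; "moment": the same for the moment, N m; "width": finger opening in m.
Only numpy, scipy, OpenCV 4.12 (cv2) and the standard library are available. Lean on these libraries where they do the work, as an engineer would, in place of code of your own. Each camera call takes 0.05 s, during which the arm holds its last target.

## Working session

There is one attempt and no reset: what is moved stays moved. The work goes in short steps, Python scripts to look and compute and a tool call to move; the robot and the scene stay as the last step left them, time stands still between calls to the robot, and variables do not carry over. Pictures are saved under pics/ and viewed, and the job is handed in when it is done.

Besides the shell and the picture viewer there is one more tool, called as name(argument=value, ...) on one line, values as JSON. move_arm: Moves the arm, as the interface text tells. Its arguments: {"type":"object","properties":{"jaw":{"type":"array","items":{"type":"number"}},"offset":{"type":"array","items":{"type":"array","items":{"type":"number"}}},"roll":{"type":"array","items":{"type":"number"}},"grip_force":{"type":"number"}},"required":["jaw","offset","roll"]}

```bash
mkdir -p pics; ls; python3 - <<'E'
from station import arm
import cv2, numpy as np
s=arm.get_state(); print({k:np.round(v,4) for k,v in s.items()})
for c in ("side","top"):
    f=arm.grab_frame(c); cv2.imwrite(f"pics/{c}0.png",f["pixels"])
    print(c,f["fovy"],f["cx"],f["cy"],f["dist_coeffs"],f["position"],f["attitude"])
    for n in ["basket","bar","stand_from","from_seat","stand_to","to_ledge","to_seat","to_post","honey_jar","cup","bowl"]:
        r=arm.landmark_of(f,n)
        print(n,[(np.round(d["position"],4).tolist(),round(d["p"],2)) for d in r[:2]])
print(arm.get_state()["t"])
E
```

```text
pics
{'t': np.float64(0.0), 'q': array([ 1.5151e+00,  3.5940e-01,  1.1100e-02, -4.0000e-04, -1.2241e+00,
       -2.8810e-01]), 'qd': array([ 0.0005, -0.0005, -0.0024,  0.0007,  0.0028,  0.0011]), 'joint_efforts': array([ 1.00000e-04, -5.82710e+01,  2.93079e+01,  6.99780e+00,
        7.20000e-03, -2.00000e-04]), 'eef_pos': array([0.2274, 0.635 , 0.2256]), 'ee_rot': array([-1.5707e+00, -1.7000e-03, -1.9147e+00]), 'force': array([0.5249, 0.2107, 0.7566]), 'moment': array([-0.0019, -0.0038, -0.0049]), 'width': np.float64(0.0875)}
side 52.23319761886754 318.5766431285205 239.6079572218276 [-0.07622848  0.          0.          0.          0.        ] [ 0.25678488 -0.90990092  0.7542968 ] [-2.11942101 -0.01246905 -0.32811747]
basket [([0.6065, -0.2328, 0.0737], 0.64)]
bar [([0.6113, -0.234, 0.2662], 0.76)]
stand_from [([0.606, -0.2336, 0.0021], 0.8)]
from_seat [([0.6106, -0.2329, 0.2636], 0.79)]
stand_to [([0.5903, 0.2425, 0.0002], 0.94)]
to_ledge [([0.5501, 0.2391, 0.2748], 0.67)]
to_seat [([0.5931, 0.2419, 0.2651], 0.58), ([0.7249, 0.2471, 0.2658], 0.28)]
to_post [([0.7258, 0.2486, 0.2659
[... 220 characters left out ...]
22469473 314.1918257599962 244.63654527848422 [-0.19899157  0.          0.          0.          0.        ] [ 0.44762197 -0.04795709  1.50093797] [-3.04145344  0.01519048 -1.55663036]
basket [([0.6077, -0.236, 0.0695], 0.55)]
bar [([0.5927, 0.2422, -0.0022], 0.68), ([0.6077, -0.2372, 0.2611], 0.67)]
stand_from []
from_seat []
stand_to [([0.5895, 0.2423, -0.0015], 0.82)]
to_ledge [([0.5525, 0.2383, 0.2746], 0.94)]
to_seat [([0.5906, 0.2449, 0.2619], 0.57)]
to_post [([0.7223, 0.2486, 0.264], 0.72)]
honey_jar [([0.3789, 0.3903, -0.0006], 0.81), ([0.6067, -0.2353, 0.0728], 0.63)]
cup [([0.4778, 0.0009, 0.0006], 0.64)]
bowl [([0.4788, -0.4513, 0.0013], 0.97), ([0.6054, -0.2349, 0.072], 0.17)]
1.2
```

View pictures.

View pics/side0.png

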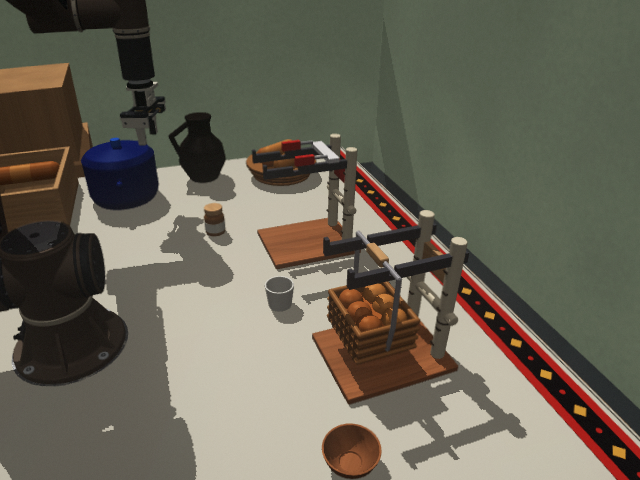

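View pics/top0.png

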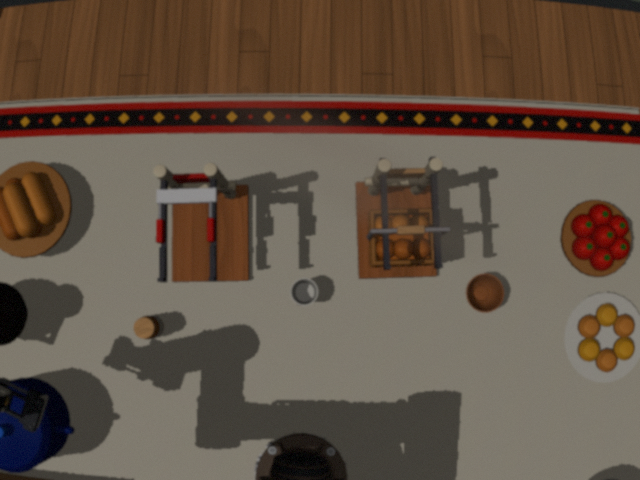

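```bash
python3 - <<'E'
import cv2
t=cv2.imread("pics/top0.png"); s=cv2.imread("pics/side0.png")
cv2.imwrite("pics/c1.png",cv2.resize(t[150:290,140:260],None,fx=5,fy=4.2857,interpolation=cv2.INTER_CUBIC)[:600])
cv2.imwrite("pics/c2.png",cv2.resize(t[150:290,350:460],None,fx=4,fy=4,interpolation=cv2.INTER_CUBIC))
cv2.imwrite("pics/c3.png",cv2.resize(s[125:275,240:370],None,fx=4,fy=4,interpolation=cv2.INTER_CUBIC))
cv2.imwrite("pics/c4.png",cv2.resize(s[200:350,310:480],None,fx=4,fy=4,interpolation=cv2.INTER_CUBIC))
E
```

```text
(no output)
```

View pics/c1.png

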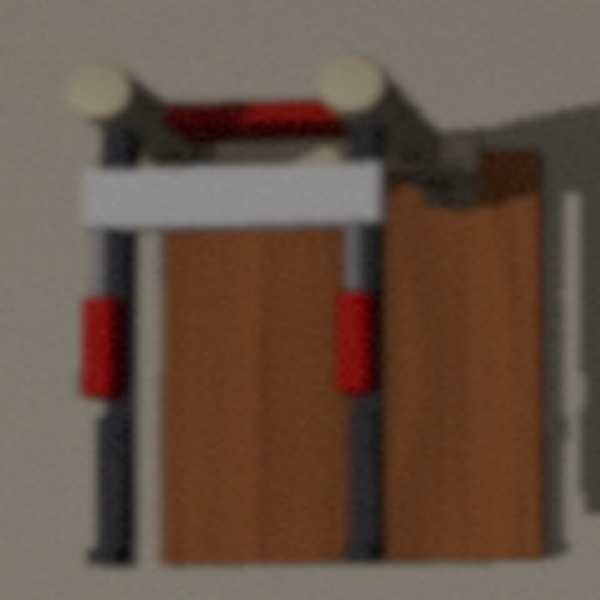

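View pics/c2.png

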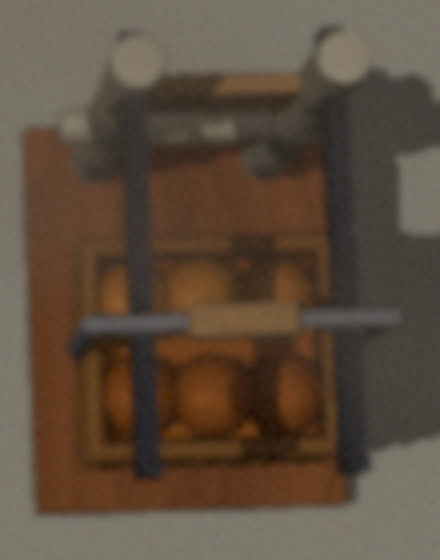

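View pics/c3.png

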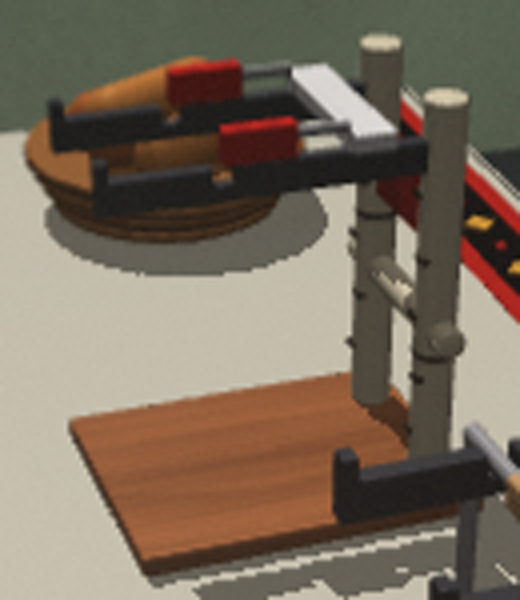

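View pics/c4.png

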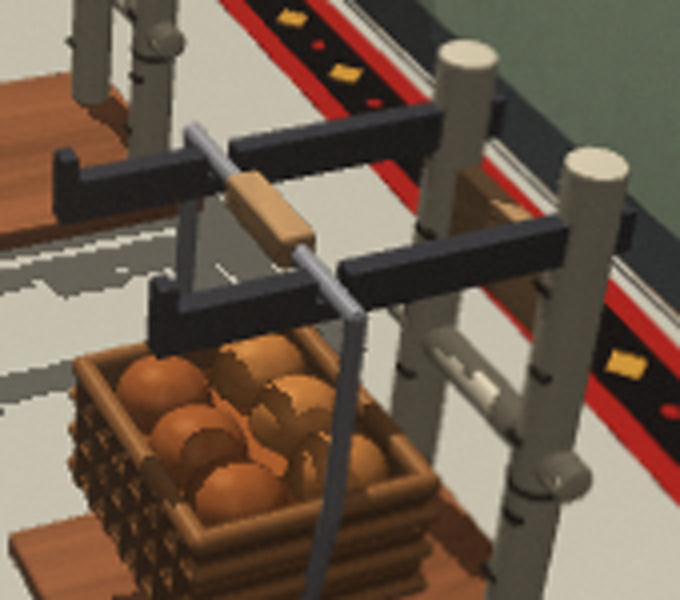

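```bash
cat > h.py <<'E'
import numpy as np, cv2
from scipy.spatial.transform import Rotation as R
CAM={"side":(52.23319761886754,318.5766431285205,239.6079572218276,-0.07622848,[0.25678488,-0.90990092,0.7542968],[-2.11942101,-0.01246905,-0.32811747]),
"top":(44.49947122469473,314.1918257599962,244.63654527848422,-0.19899157,[0.44762197,-0.04795709,1.50093797],[-3.04145344,0.01519048,-1.55663036])}
def KD(c):
    f,cx,cy,k,p,a=CAM[c]; F=240/np.tan(np.radians(f)/2)
    return np.array([[F,0,cx],[0,F,cy],[0,0,1]]),np.array([k,0,0,0,0.]),np.array(p),R.from_euler('xyz',a).as_matrix()
def w(c,uv,z):
    K,D,p,M=KD(c); n=cv2.undistortPoints(np.array([[uv]],float),K,D)[0,0]
    d=M@np.array([n[0],n[1],1]); return p+d*(z-p[2])/d[2]
def px(c,X):
    K,D,p,M=KD(c); Xc=(np.atleast_2d(X)-p)@M
    return cv2.projectPoints(Xc,np.zeros(3),np.zeros(3),K,D)[0][:,0]
E
python3 - <<'E'
from h import *
for n,c,uv,z in [("toP+","top",(160,171),.3),("toP-","top",(210.6,169.6),.3),("toK+","top",(160.4,242.9),.295),("toK-","top",(211,241.7),.295),("toL+","top",(162,281.4),.282),("toL-","top",(212.4,280.7),.282),
("frP+","top",(384.5,165.25),.3),("frP-","top",(435.75,164),.3),("bar","top",(411,229.75),.272),("b+","top",(371.25,231.25),.265),("b-","top",(449.75,229.25),.265),("frL+","top",(387,269.25),.282),("frL-","top",(438.75,267.5),.282),
("toP+","side",(335,135.75),.3),("toP-","side",(351.5,149.25),.3),("frP+","side",(427,213.25),.3),("frP-","side",(459.25,240.75),.3),("b+","side",(310+193/4,200+130/4),.265),("b-","side",(310+355/4,200+315/4),.265)]:
    print(n,c,np.round(w(c,uv,z),4))
E
```

```text
toP+ top [0.7215 0.3027 0.3   ]
toP- top [0.7244 0.1929 0.3   ]
toK+ top [0.5681 0.2959 0.295 ]
toK- top [0.572  0.1874 0.295 ]
toL+ top [0.4876 0.293  0.282 ]
toL- top [0.4912 0.1845 0.282 ]
frP+ top [ 0.7371 -0.173   0.3   ]
frP- top [ 0.742  -0.2817  0.3   ]
bar top [ 0.6051 -0.2321  0.272 ]
b+ top [ 0.6016 -0.1482  0.265 ]
b- top [ 0.6083 -0.317   0.265 ]
frL+ top [ 0.5202 -0.1801  0.282 ]
frL- top [ 0.525  -0.2891  0.282 ]
toP+ side [0.7208 0.2956 0.3   ]
toP- side [0.7255 0.1873 0.3   ]
frP+ side [ 0.7376 -0.1785  0.3   ]
frP- side [ 0.7413 -0.2883  0.3   ]
b+ side [ 0.6036 -0.1522  0.265 ]
b- side [ 0.6096 -0.3165  0.265 ]
```

move_arm(jaw=[0,0,0,0,0], offset=[[0,-0.03,0],[0,-0.03,0],[0,-0.03,0],[0,-0.03,0],[0,-0.03,0]], roll=[0.17,0.17,0.17,0.17,0.17])

```text
t: 1.82
eef_pos: [0.2275, 0.6354, 0.3776]
ee_rot: [-1.571, 0.0, -2.77]
force: [-0.6, 0.3, -1.0]
width: 0.0874
```

move_arm(jaw=[0,0,0], offset=[[0,0,0],[0,0,0],[0,0,0]], roll=[0.17,0.169,0])

```text
t: 2.2
eef_pos: [0.2275, 0.6354, 0.3765]
ee_rot: [-1.571, -0.0, -3.102]
force: [1.0, 0.5, 1.3]
width: 0.0875
```

move_arm(jaw=[0,0,0,0,0], offset=[[-0.0217,0,0.0552],[-0.0217,0,0.0552],[-0.0217,0,0.0552],[-0.0217,0,0.0552],[-0.0217,0,0.0552]], roll=[0,0,0,0,0])

```text
t: 2.82
eef_pos: [0.3469, 0.3619, 0.3768]
ee_rot: [-1.571, 0.0, -3.098]
force: [1.3, 0.8, 0.8]
width: 0.0875
```

move_arm(jaw=[0,0,0,0,0], offset=[[-0.0217,0,0.0552],[-0.0217,0,0.0552],[-0.0217,0,0.0552],[-0.0217,0,0.0552],[-0.0217,0,0.0552]], roll=[0,0,0,0,0])

```text
t: 3.45
eef_pos: [0.4657, 0.0902, 0.377]
ee_rot: [-1.571, 0.001, -3.098]
force: [0.8, 0.8, -0.4]
width: 0.0876
```

move_arm(jaw=[0,0,0,0,0], offset=[[-0.0217,0,0.0552],[-0.0217,0,0.0552],[-0.0217,0,0.0552],[-0.0217,0,0.0552],[-0.0217,0,0.0552]], roll=[0,0,0,0,0])

```text
t: 4.08
eef_pos: [0.5848, -0.1816, 0.3767]
ee_rot: [-1.571, 0.0, -3.099]
force: [0.9, 1.5, -0.5]
width: 0.0878
```

move_arm(jaw=[0,0,0], offset=[[-0.0217,0,0.0552],[0,0,0],[0,0,0]], roll=[0,0,0])

```text
t: 4.45
eef_pos: [0.6079, -0.2341, 0.376]
ee_rot: [-1.571, -0.001, -3.102]
force: [-1.0, 0.5, -0.9]
width: 0.0875
```

move_arm(jaw=[0,0,0,0,0], offset=[[0,0.03,0],[0,0.03,0],[0,0.03,0],[0,0,0],[0,0,0]], roll=[0,0,0,0,0])

```text
t: 5.08
eef_pos: [0.6086, -0.2334, 0.2887]
ee_rot: [-1.57, 0.002, -3.102]
force: [0.8, -0.5, -0.1]
width: 0.088
```

```bash
python3 - <<'E'
from station import arm
import cv2, numpy as np
s=arm.get_state(); print(s["eef_pos"],s["force"])
f=arm.grab_frame("side"); a=f["pixels"][150:350,310:480]
g=arm.grab_frame("top"); b=g["pixels"][150:290,350:470]
cv2.imwrite("pics/d1.png",np.hstack([cv2.resize(a,(425,500)),cv2.resize(b,(375,500))]))
E
```

```text
[ 0.6085797  -0.23338294  0.28869208] [ 0.78787698 -0.46606304 -0.05853758]
```

View pics/d1.png

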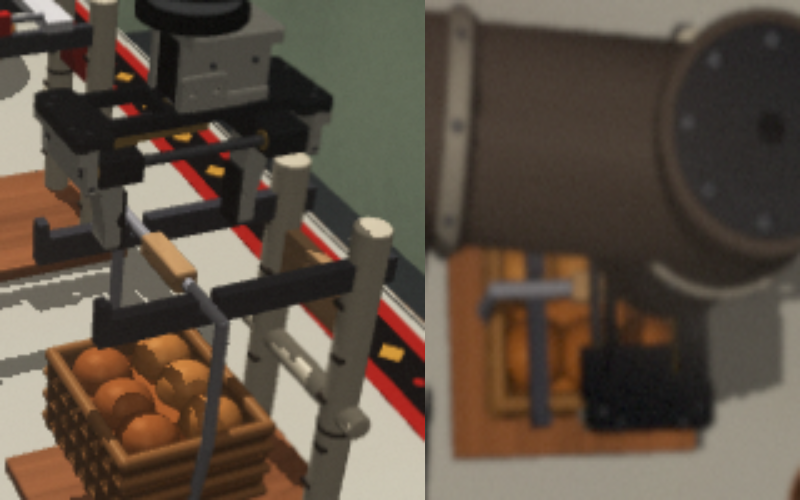

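move_arm(jaw=[0,0,0,0.3,0.3], offset=[[0,0.02,0],[0,0.02,0],[0,0.0045,0],[0,0,0],[0,0,0]], roll=[0,0,0,0,0], grip_force=8)

```text
t: 5.8
eef_pos: [0.6086, -0.2341, 0.2434]
ee_rot: [-1.57, 0.002, -3.103]
force: [-0.5, -0.3, 0.1]
width: 0.0732
```

move_arm(jaw=[0.6,0.8,0.9,0.9,0.9], offset=[[0,0,0],[0,0,0],[0,0,0],[0,0,0],[0,0,0]], roll=[0,0,0,0,0])

```text
t: 6.42
eef_pos: [0.608, -0.2339, 0.242]
ee_rot: [-1.571, -0.0, -3.104]
force: [-0.5, 0.1, -0.6]
width: 0.0233
```

move_arm(jaw=[1,1,1,1], offset=[[0,0,0],[0,0,0],[0,0,0],[0,0,0]], roll=[0,0,0,0])

```text
t: 6.92
eef_pos: [0.6076, -0.2339, 0.242]
ee_rot: [-1.571, -0.001, -3.104]
force: [-4.9, -0.5, 1.5]
width: 0.0176
```

move_arm(jaw=[1,1,1,1], offset=[[0.0015,0,0],[0,0,0],[0,0,0],[0,0,0]], roll=[0,0,0,0], grip_force=50)

```text
t: 7.42
eef_pos: [0.6071, -0.2339, 0.2421]
ee_rot: [-1.571, 0.001, -3.103]
force: [3.5, 0.5, -1.4]
width: 0.0177
```

move_arm(jaw=[1,1,1,1,1], offset=[[-0.0006,-0.004,0],[0,-0.006,0],[0,-0.01,0],[0,-0.01,0],[0,-0.01,0]], roll=[0,0,0,0,0])

```text
t: 8.05
eef_pos: [0.6071, -0.234, 0.2831]
ee_rot: [-1.571, 0.0, -3.104]
force: [0.2, -0.2, -5.5]
width: 0.0178
```

move_arm(jaw=[1,1,1], offset=[[0,-0.01,0],[0,0,0],[0,0,0]], roll=[0,0,0])

```text
t: 8.43
eef_pos: [0.6069, -0.2338, 0.2917]
ee_rot: [-1.571, -0.0, -3.104]
force: [-0.8, 0.3, -6.3]
width: 0.0175
```

```bash
python3 - <<'E'
from station import arm
import cv2, numpy as np
s=arm.get_state(); print(s["t"],s["eef_pos"],s["force"],s["moment"])
f=arm.grab_frame("side"); cv2.imwrite("pics/e1.png",cv2.resize(f["pixels"][150:400,290:490],(640,600)))
E
```

```text
8.425 [ 0.60690584 -0.23380934  0.29173097] [-0.75277162  0.33791741 -6.27202828] [ 0.04613738 -0.00867353 -0.02017746]
```

View pics/e1.png

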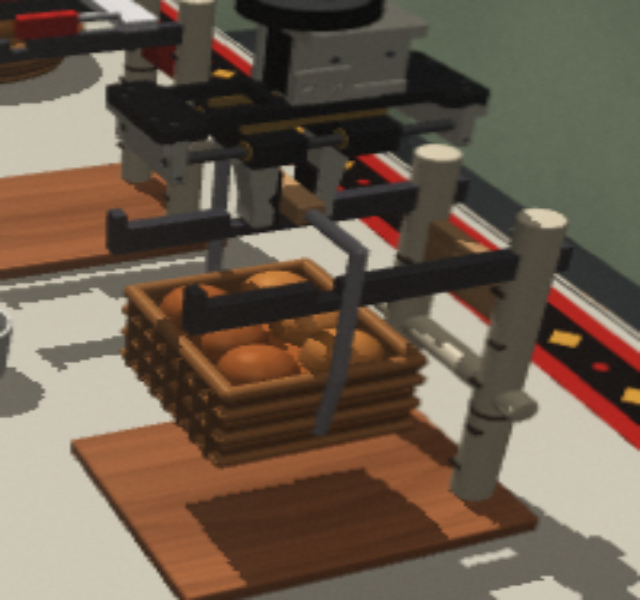

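move_arm(jaw=[1,1,1,1,1], offset=[[0.012,0,0],[0.025,0,0],[0.03,0,0],[0.03,0,0],[0.03,0,0]], roll=[0,0,0,0,0])

```text
t: 9.1
eef_pos: [0.4783, -0.2387, 0.2919]
ee_rot: [-1.571, -0.0, -3.104]
force: [1.2, 0.2, -6.5]
width: 0.0176
```

move_arm(jaw=[1,1,1,1], offset=[[0.02,0,0],[0.01,0,0],[0,0,0],[0,0,0]], roll=[0,0,0,0])

```text
t: 9.6
eef_pos: [0.451, -0.2399, 0.292]
ee_rot: [-1.571, 0.0, -3.103]
force: [-0.5, 1.3, -7.3]
width: 0.0175
```

move_arm(jaw=[1,1,1,1,1], offset=[[0,0,-0.015],[0,0,-0.03],[0,0,-0.035],[0,0,-0.035],[0,0,-0.035]], roll=[0,0,0,0,0])

```text
t: 10.22
eef_pos: [0.4446, -0.0882, 0.2919]
ee_rot: [-1.571, -0.0, -3.103]
force: [0.2, 0.8, -4.3]
width: 0.0179
```

move_arm(jaw=[1,1,1,1,1], offset=[[0,0,-0.035],[0,0,-0.035],[0,0,-0.035],[0,0,-0.035],[0,0,-0.035]], roll=[0,0,0,0,0])

```text
t: 10.85
eef_pos: [0.4376, 0.0869, 0.292]
ee_rot: [-1.571, 0.0, -3.103]
force: [-0.4, -0.6, -6.5]
width: 0.0175
```

move_arm(jaw=[1,1,1,1,1], offset=[[0,0,-0.035],[0,0,-0.035],[0,0,-0.035],[0,0,-0.02],[0,0,0]], roll=[0,0,0,0,0])

```text
t: 11.48
eef_pos: [0.4329, 0.2114, 0.2917]
ee_rot: [-1.57, -0.001, -3.102]
force: [1.0, -2.0, -6.0]
width: 0.0175
```

```bash
python3 - <<'E'
from station import arm
import cv2, numpy as np
s=arm.get_state(); print(s["t"],s["eef_pos"],s["ee_rot"],s["force"],s["moment"])
f=arm.grab_frame("side"); cv2.imwrite("pics/g1.png",cv2.resize(f["pixels"][80:320,180:420],(600,600)))
E
```

```text
11.475 [0.43290546 0.21135179 0.29171497] [-1.57037880e+00 -5.19745156e-04 -3.10160560e+00] [ 1.03718777 -2.03511272 -5.96528436] [-1.17820602  0.0212763   0.00498795]
```

View pics/g1.png

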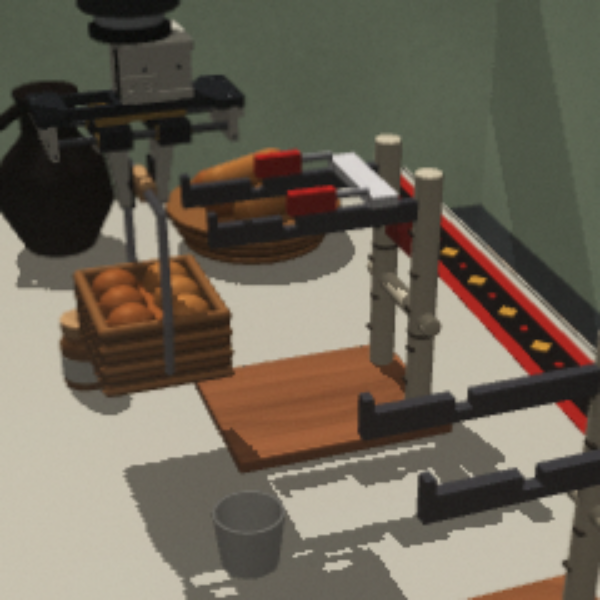

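move_arm(jaw=[1,1,1], offset=[[0,0,-0.008],[0,0,-0.008],[0,0,0]], roll=[0,0,0])

```text
t: 11.9
eef_pos: [0.4327, 0.2261, 0.2921]
ee_rot: [-1.571, 0.0, -3.104]
force: [0.7, -0.7, -5.5]
width: 0.0178
```

move_arm(jaw=[1,1,1], offset=[[0,0,0],[0,0,0],[0,0,0]], roll=[0,0,0])

```text
t: 12.28
eef_pos: [0.4325, 0.2256, 0.2921]
ee_rot: [-1.571, 0.0, -3.104]
force: [0.4, -0.9, -5.4]
width: 0.0177
```

```bash
python3 - <<'E'
from station import arm
import cv2, numpy as np
s=arm.get_state(); print(s["t"],s["eef_pos"],s["ee_rot"],s["force"],s["moment"])
f=arm.grab_frame("side");g=arm.grab_frame("top")
for c in (f,g):
  for n in ("bar","basket"): 
    print(n,[(np.round(d["position"],4).tolist(),round(d["p"],2)) for d in arm.landmark_of(c,n)[:2]])
a=cv2.resize(f["pixels"][80:280,180:360],(450,500)); b=cv2.resize(g["pixels"][150:350,100:240],(350,500))
cv2.imwrite("pics/g2.png",np.hstack([a,b]))
E
```

```text
12.275 [0.43254866 0.22559128 0.29209262] [-1.57081721e+00  1.48237013e-05 -3.10382182e+00] [ 0.41038565 -0.8729879  -5.42307255] [ 0.09487928 -0.06133384  0.02998536]
bar [([0.4347, 0.225, 0.3165], 0.68)]
basket [([0.4314, 0.2238, 0.1247], 0.77)]
bar [([0.4323, 0.2236, 0.3155], 0.57)]
basket []
```

View pics/g2.png

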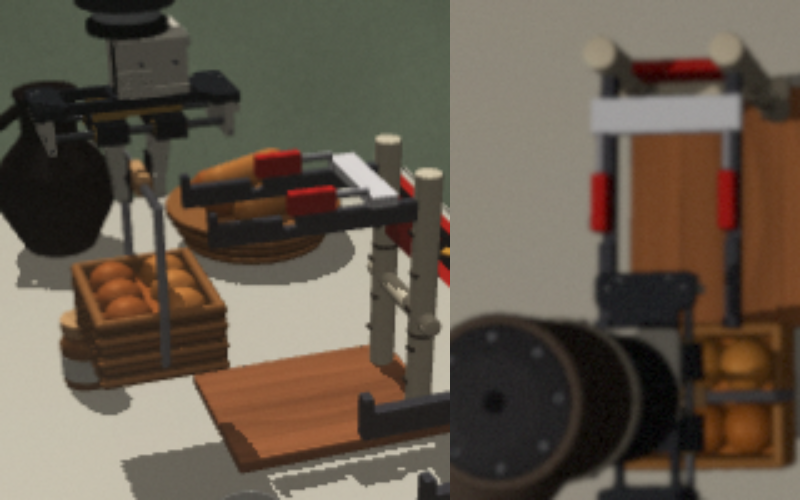

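move_arm(jaw=[1,1,1,1,1], offset=[[-0.015,0,-0.003],[-0.03,0,-0.003],[-0.03,0,-0.003],[-0.03,0,-0.001],[-0.014,0,0]], roll=[0.002,0,0,0,0])

```text
t: 13.2
eef_pos: [0.553, 0.2401, 0.291]
ee_rot: [-1.57, -0.001, -3.106]
force: [-0.8, -0.3, -7.1]
width: 0.0175
```

move_arm(jaw=[1,1,1,1,1], offset=[[0,0,0],[0,0.01,0],[0,0.012,0],[0,0.008,0],[0,0,0]], roll=[0,0,0,0,0])

```text
t: 13.82
eef_pos: [0.5504, 0.2399, 0.2612]
ee_rot: [-1.57, -0.001, -3.105]
force: [0.6, -0.3, -5.6]
width: 0.0175
```

```bash
python3 - <<'E'
from station import arm
import cv2, numpy as np
from h import *
s=arm.get_state(); print(s["t"],s["eef_pos"],s["ee_rot"],s["force"],s["moment"])
f=arm.grab_frame("side");g=arm.grab_frame("top")
for c in (f,g):
  for n in ("bar","to_ledge","stand_to","to_post"): 
    print(n,[(np.round(d["position"],4).tolist(),round(d["p"],2)) for d in arm.landmark_of(c,n)[:2]])
a=cv2.resize(f["pixels"][110:240,230:370],(560,520),interpolation=cv2.INTER_CUBIC); b=cv2.resize(g["pixels"][150:290,140:200],(215,520))
cv2.imwrite("pics/k1.png",np.hstack([a,b]))
E
```

```text
13.825 [0.55041212 0.23987021 0.26116126] [-1.56990276e+00 -1.33897183e-03 -3.10526558e+00] [ 0.60376035 -0.32558539 -5.63792817] [ 0.04350725 -0.23484025  0.03191586]
bar [([0.5525, 0.2432, 0.2837], 0.69)]
to_ledge [([0.5511, 0.241, 0.2754], 0.68)]
stand_to [([0.5907, 0.2406, 0.0016], 0.81)]
to_post [([0.7225, 0.2514, 0.2665], 0.73)]
bar [([0.552, 0.2371, 0.2817], 0.96), ([0.3809, 0.3926, -0.0011], 0.64)]
to_ledge []
stand_to []
to_post [([0.7219, 0.2484, 0.2637], 0.75)]
```

View pics/k1.png

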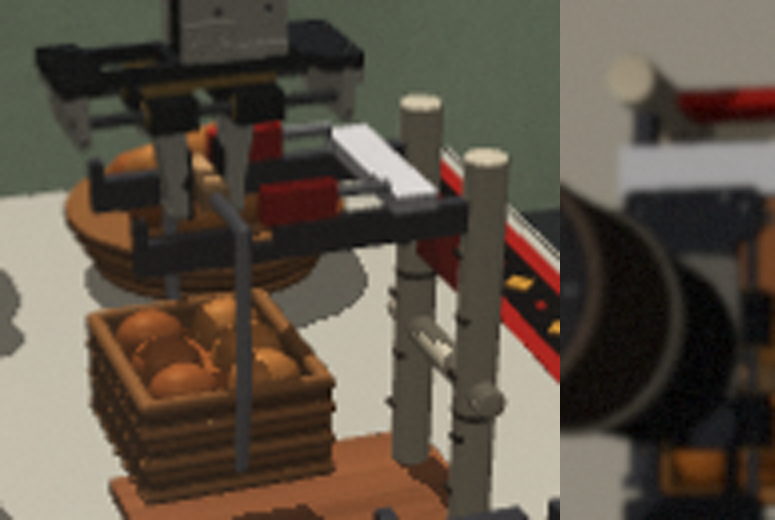

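move_arm(jaw=[1,1,1,1,1], offset=[[0,0.003,0],[0,0.002,0],[0,0.001,0],[0,0,0],[0,0,0]], roll=[0,0,0,0,0])

```text
t: 14.95
eef_pos: [0.5512, 0.2401, 0.2561]
ee_rot: [-1.571, 0.0, -3.106]
force: [0.3, 0.2, -4.7]
width: 0.0179
```

move_arm(jaw=[1,1,1], offset=[[0,0.001,0],[0,0.0005,0],[0,0,0]], roll=[0,0,0])

```text
t: 15.32
eef_pos: [0.5511, 0.2401, 0.2545]
ee_rot: [-1.571, -0.0, -3.106]
force: [0.3, -0.2, -5.6]
width: 0.0178
```

move_arm(jaw=[1,1,1], offset=[[0,0.0005,0],[0,0,0],[0,0,0]], roll=[0,0,0])

```text
t: 15.7
eef_pos: [0.5511, 0.2401, 0.2542]
ee_rot: [-1.571, 0.0, -3.106]
force: [0.0, 1.9, -4.9]
width: 0.0177
```

move_arm(jaw=[1,1,1], offset=[[0,0.0005,0],[0,0,0],[0,0,0]], roll=[0,0,0])

```text
t: 16.08
eef_pos: [0.5512, 0.2401, 0.254]
ee_rot: [-1.571, 0.001, -3.105]
force: [-2.0, -0.2, -0.3]
width: 0.0175
```

move_arm(jaw=[1,1,1,1,1], offset=[[-0.002,0,0],[-0.003,0,0],[-0.003,0,0],[-0.002,0,0],[0,0,0]], roll=[0,0,0,0,0])

```text
t: 16.7
eef_pos: [0.5608, 0.2403, 0.254]
ee_rot: [-1.571, -0.0, -3.106]
force: [-5.4, 0.2, 2.9]
width: 0.0173
```

move_arm(jaw=[1,1,1], offset=[[-0.001,0,0],[-0.001,0,0],[0,0,0]], roll=[0,0,0])

```text
t: 17.08
eef_pos: [0.5627, 0.2404, 0.254]
ee_rot: [-1.571, -0.0, -3.105]
force: [-5.5, -0.2, 3.6]
width: 0.0175
```

move_arm(jaw=[1,1,1], offset=[[-0.001,0,0],[0,0,0],[0,0,0]], roll=[0,0,0])

```text
t: 17.45
eef_pos: [0.5637, 0.2404, 0.254]
ee_rot: [-1.571, -0.0, -3.106]
force: [-6.0, 0.2, 3.1]
width: 0.0179
```

move_arm(jaw=[1,1,1], offset=[[0,-0.0007,0],[0,0,0],[0,0,0]], roll=[0,0,0])

```text
t: 17.82
eef_pos: [0.564, 0.2405, 0.2541]
ee_rot: [-1.571, -0.0, -3.106]
force: [-2.3, -0.1, -1.7]
width: 0.0183
```

```bash
python3 - <<'E'
from station import arm
import cv2, numpy as np
from h import *
s=arm.get_state(); print(s["t"],s["eef_pos"],s["ee_rot"],s["force"],s["moment"])
f=arm.grab_frame("side")
cv2.imwrite("pics/k2.png",cv2.resize(f["pixels"][130:190,260:350],(800,533),interpolation=cv2.INTER_CUBIC))
E
```

```text
17.825 [0.56396127 0.24046162 0.25407367] [-1.57059421e+00 -4.31962479e-04 -3.10566044e+00] [-2.28810528 -0.0886992  -1.72492082] [-0.16570526  1.05542682 -0.06580459]
```

View pics/k2.png

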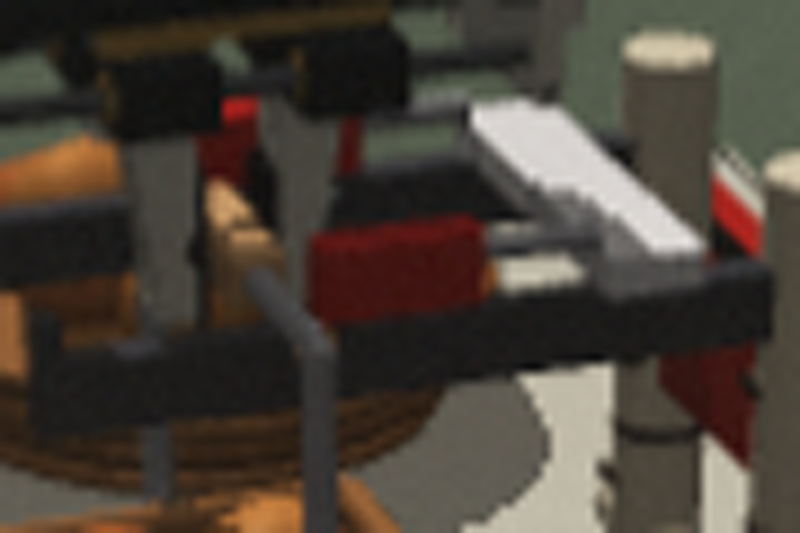

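move_arm(jaw=[1,1,1], offset=[[-0.001,0,0],[0,0,0],[0,0,0]], roll=[0,0,0])

```text
t: 18.25
eef_pos: [0.5653, 0.2406, 0.2541]
ee_rot: [-1.571, 0.0, -3.106]
force: [-0.9, -0.8, -4.2]
width: 0.0179
```

move_arm(jaw=[1,1,1], offset=[[-0.001,0,0],[0,0,0],[0,0,0]], roll=[0,0,0])

```text
t: 18.62
eef_pos: [0.5661, 0.2406, 0.2541]
ee_rot: [-1.571, -0.0, -3.106]
force: [0.9, -0.0, -4.5]
width: 0.0176
```

move_arm(jaw=[1,1,1], offset=[[-0.001,0,0],[0,0,0],[0,0,0]], roll=[0,0,0])

```text
t: 19.0
eef_pos: [0.567, 0.2406, 0.2542]
ee_rot: [-1.571, -0.0, -3.106]
force: [0.0, 0.3, -6.6]
width: 0.0173
```

```bash
python3 - <<'E'
from station import arm
s=arm.get_state(); print(s["t"],s["eef_pos"],s["force"],s["moment"])
E
```

```text
19.0 [0.56704925 0.24063623 0.2541919 ] [ 0.02406286  0.29163337 -6.58182817] [ 0.06442392 -0.06216286  0.02775837]
```

move_arm(jaw=[1,1,1], offset=[[-0.001,0,0],[0,0,0],[0,0,0]], roll=[0,0,0])

```text
t: 19.38
eef_pos: [0.5677, 0.2406, 0.2541]
ee_rot: [-1.571, -0.001, -3.106]
force: [-4.4, 0.6, -5.2]
width: 0.018
```

move_arm(jaw=[1,1,1], offset=[[-0.001,0,0],[0,0,0],[0,0,0]], roll=[0,0,0])

```text
t: 19.75
eef_pos: [0.5689, 0.2407, 0.2541]
ee_rot: [-1.571, -0.0, -3.106]
force: [-3.1, 1.3, -5.4]
width: 0.0177
```

move_arm(jaw=[1,1,1], offset=[[-0.001,0,0],[0,0,0],[0,0,0]], roll=[0,0,0])

```text
t: 20.12
eef_pos: [0.57, 0.2407, 0.2542]
ee_rot: [-1.571, -0.0, -3.106]
force: [-5.0, -0.1, -5.9]
width: 0.0175
```

move_arm(jaw=[1,1,1,1,1], offset=[[-0.001,0,0],[-0.001,0,0],[-0.001,0,0],[0,0,0],[0,0,0]], roll=[0,0,0,0,0])

```text
t: 20.75
eef_pos: [0.5727, 0.2408, 0.2541]
ee_rot: [-1.571, -0.001, -3.106]
force: [-6.2, 0.3, -4.0]
width: 0.0173
```

```bash
python3 - <<'E'
from station import arm
import cv2, numpy as np
s=arm.get_state(); print(s["t"],s["eef_pos"],s["ee_rot"],s["force"],s["moment"])
f=arm.grab_frame("side")
cv2.imwrite("pics/k3.png",cv2.resize(f["pixels"][130:190,260:350],(800,533),interpolation=cv2.INTER_CUBIC))
E
```

```text
20.75 [0.57274841 0.24082148 0.25414283] [-1.57061092e+00 -7.53838577e-04 -3.10555260e+00] [-6.18315035  0.25284495 -4.02511455] [ 0.22873067  2.15904902 -0.09398214]
```

View pics/k3.png

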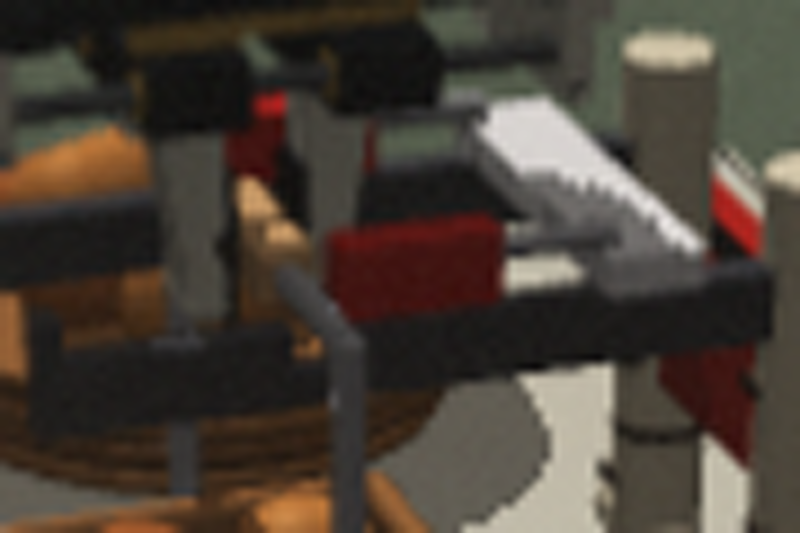

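move_arm(jaw=[1,1,1,1,1], offset=[[-0.0006,0,0],[0,0.002,0],[0,0.002,0],[0,0,0],[0,0,0]], roll=[0,0,0,0,0])

```text
t: 21.42
eef_pos: [0.5736, 0.2408, 0.2508]
ee_rot: [-1.571, 0.0, -3.105]
force: [-6.6, 0.3, -1.3]
width: 0.0177
```

move_arm(jaw=[1,1,1,1], offset=[[0,0.0015,0],[0,0.0015,0],[0,0,0],[0,0,0]], roll=[0,0,0,0])

```text
t: 21.92
eef_pos: [0.5732, 0.2407, 0.2467]
ee_rot: [-1.57, -0.001, -3.106]
force: [-5.7, 0.3, -6.9]
width: 0.0176
```

move_arm(jaw=[1,1,1,1], offset=[[0,0.0015,0],[0,0.0015,0],[0,0,0],[0,0,0]], roll=[0,0,0,0])

```text
t: 22.42
eef_pos: [0.5742, 0.241, 0.2446]
ee_rot: [-1.571, 0.001, -3.106]
force: [0.3, 0.4, -6.1]
width: 0.0178
```

move_arm(jaw=[1,1,1,1,1], offset=[[0,0.001,0],[0,0.001,0],[0,0.0005,0],[0,0,0],[0,0,0]], roll=[0,0,0,0,0])

```text
t: 23.05
eef_pos: [0.5738, 0.2409, 0.2421]
ee_rot: [-1.571, 0.0, -3.106]
force: [-0.3, 0.2, -1.4]
width: 0.0178
```

```bash
python3 - <<'E'
from station import arm
import cv2, numpy as np
s=arm.get_state(); print(s["t"],s["eef_pos"],s["ee_rot"],s["force"],s["moment"])
f=arm.grab_frame("side")
cv2.imwrite("pics/k4.png",cv2.resize(f["pixels"][130:190,260:350],(800,533),interpolation=cv2.INTER_CUBIC))
E
```

```text
23.05 [0.57381727 0.2409108  0.24207414] [-1.57093679e+00  4.64760710e-04 -3.10552397e+00] [-0.26942933  0.24372533 -1.36856503] [-0.00442265  0.25674867  0.00863582]
```

View pics/k4.png

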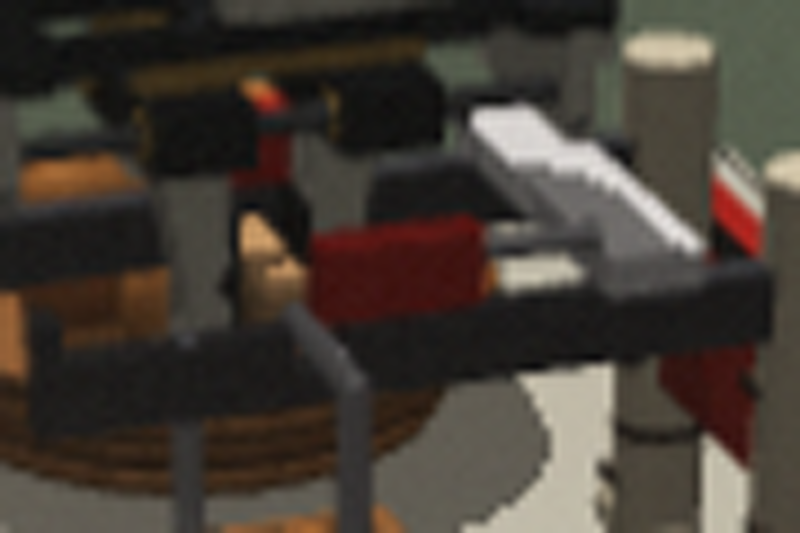

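move_arm(jaw=[1,1,0.9,0.75,0.6], offset=[[0,0.0006,0],[0,0,0],[0,0,0],[0,0,0],[0,0,0]], roll=[0,0,0,0,0])

```text
t: 23.72
eef_pos: [0.5739, 0.241, 0.2409]
ee_rot: [-1.571, 0.0, -3.106]
force: [0.1, 0.0, 0.9]
width: 0.0268
```

move_arm(jaw=[0.5,0.5,0.5,0.5,0.5], offset=[[0,0,0],[0,0,0],[0,0,0],[0,0,0],[0,0,0]], roll=[0,0,0,0,0])

```text
t: 24.35
eef_pos: [0.5737, 0.2409, 0.2412]
ee_rot: [-1.571, 0.0, -3.106]
force: [0.3, -0.6, 0.2]
width: 0.0437
```

Released with no load. Withdraw straight up, then back.

move_arm(jaw=[0.5,0.5,0.5,0.5,0.5], offset=[[0,-0.01,0],[0,-0.02,0],[0,-0.03,0],[0,-0.04,0],[0,-0.04,0]], roll=[0,0,0,0,0])

```text
t: 24.98
eef_pos: [0.5736, 0.2407, 0.3833]
ee_rot: [-1.571, 0.001, -3.106]
force: [0.9, 0.7, -0.4]
width: 0.0437
```

move_arm(jaw=[0.5,0.5,0.5,0.5,0.5], offset=[[0.04,0,0.03],[0.04,0,0.04],[0.03,0,0.04],[0.02,0,0.04],[0,0,0.03]], roll=[0,0,0,0,0])

```text
t: 25.6
eef_pos: [0.449, 0.0548, 0.3831]
ee_rot: [-1.572, 0.003, -3.105]
force: [0.7, -0.5, 0.4]
width: 0.0438
```

move_arm(jaw=[0.5,0.5,0.5,0.5,0.5], offset=[[0,0,0.03],[0,0,0.03],[0,0,0],[0,0,0],[0,0,0]], roll=[0,0,0,0,0])

```text
t: 26.22
eef_pos: [0.4524, -0.0031, 0.3814]
ee_rot: [-1.571, 0.0, -3.105]
force: [-0.2, 0.3, -0.5]
width: 0.0439
```

```bash
python3 - <<'E'
from station import arm
import cv2, numpy as np
s=arm.get_state(); print(s["t"],s["eef_pos"],s["force"])
f=arm.grab_frame("side");g=arm.grab_frame("top")
for c in (f,g):
  for n in ("bar","basket","honey_jar","cup","bowl"): 
    print(n,[(np.round(d["position"],4).tolist(),round(d["p"],2)) for d in arm.landmark_of(c,n)[:2]])
cv2.imwrite("pics/z1.png",cv2.resize(f["pixels"][110:270,230:390],(600,600),interpolation=cv2.INTER_CUBIC))
cv2.imwrite("pics/z2.png",cv2.resize(g["pixels"][150:290,140:260],(514,600),interpolation=cv2.INTER_CUBIC))
E
```

```text
26.225 [ 0.45244613 -0.00306897  0.38136863] [-0.15983121  0.28774736 -0.48591828]
bar [([0.5742, 0.2441, 0.2655], 0.9)]
basket [([0.57, 0.2428, 0.0731], 0.98)]
honey_jar [([0.3826, 0.3937, -0.0024], 0.79)]
cup [([0.4766, -0.0021, -0.0013], 0.78)]
bowl [([0.4784, -0.4585, -0.0004], 0.94)]
bar [([0.5759, 0.2376, 0.2627], 0.6)]
basket [([0.5769, 0.2401, 0.0702], 0.95)]
honey_jar [([0.3791, 0.3897, -0.0014], 0.55)]
cup [([0.4817, -0.4568, 0.0021], 0.44)]
bowl [([0.4826, -0.4552, 0.0037], 0.9)]
```

View pics/z1.png

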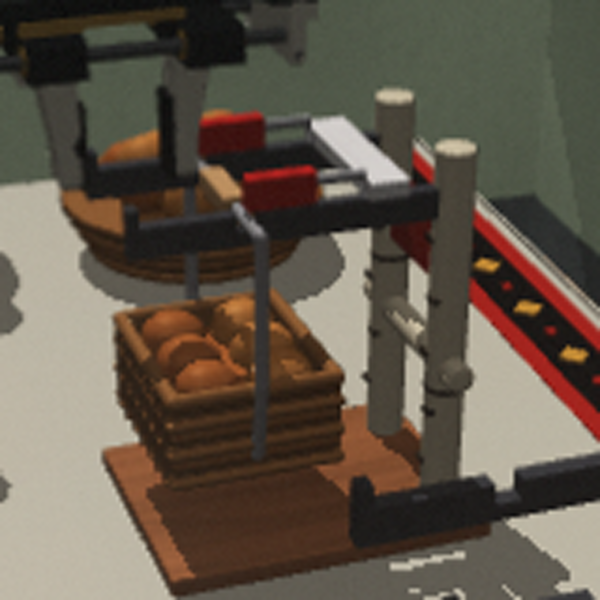

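View pics/z2.png

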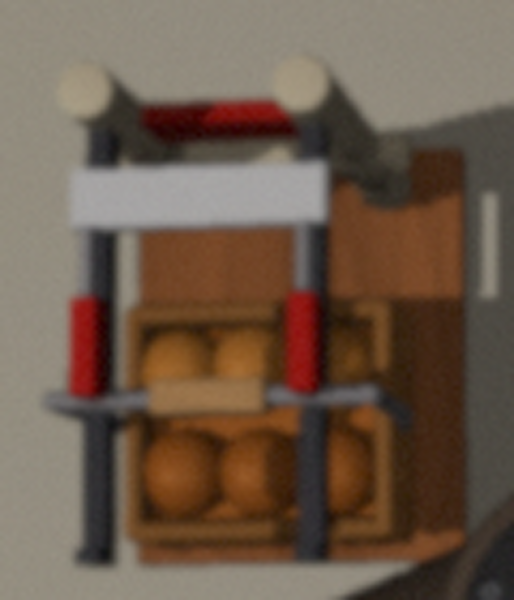

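```bash
python3 - <<'E'
from station import arm
print(arm.job_done(), arm.get_state()["t"])
E
```

```text
the job is handed in; nothing more can be done
the job is handed in; nothing more can be done
```

The basket now hangs on the receiving stand, with its bar down in both notches and the red keeper sprung forward over it. I handed the job in with the arm clear, at about 27 s of the 64 s allowed.

**What I did:** I pinched the wooden grip, lifted the basket off the plain stand and carried it level around the hook tips. I set the bar on the ledges and slid it back until it met the keeper. From there I pushed about 6 mm further and let it down 12 mm into the notches. The largest force I read against either stand was about 7 N, against the 25 N limit; I only have readings between moves.

**What the last checks showed:**
- **Seating:** the tool height with the bar in the notches was 0.2421 m, the same as in the plain stand. The push force fell to zero on the way down as the keeper sprang forward.
- **After release:** the final pictures show the basket hanging level, with both keeper blocks back at their rest position over the bar.
- **Bar position:** the networks put the bar at z = 0.263 to 0.266 m, within their error of the 0.263 m seat height.
- **Jar, cup and bowl:** jar and cup were found within about 3 mm of where they started. The bowl differed by up to 5 mm, near the networks' 4 mm error, and the arm never went near it.

**Readings that disagreed:**
- **Cup, last top view:** the network gave the bowl's place for the cup, with low confidence. The arm was probably hiding the cup, and the side view found it in place.
- **Wrist moment:** I read -1.2 N m once while stopping the carry. It was gone within 0.8 s, and the basket hung level and still afterwards.

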